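Tea instead of coffee: flip one box lid shut, the other open

TASK

It is tea time: using only fingertips, push the raised lid of the tall narrow wooden box over towards its front so that it drops fully shut, and flip the lid of the long low wooden box up by its front tab and back past upright, so that it leans back and stays open by itself. Push the lids gently and never pinch them; leave both boxes standing where they are and do not disturb the other things around them.

Things in the scene. Friction and masses are not known exactly. Their poses are not given: they have to be found in the camera images.
- long_box: Long low wooden box (tea sachets inside), 110 deep (x) x 170 wide (y) x 80 mm high without its lid, 1.8 kg, standing loose on a fixed wooden board (top 15 mm above the worktop). Origin: centre of its underside; z up, -x is the front (tab side), +x the back (hinge side). At the start its lid is shut.
- long_box_hinge (a point): Point on the hinge axis of the long box's lid: middle of the far (+x) top edge, 55 mm behind the box's centre and 80 mm above its underside. The axis runs along the box's y.
- long_box_tab (a point): Middle of the front end of the finger tab on the long box's lid, tab 60 mm wide, 7 thick. Moves with the lid, 146 mm from the hinge axis along the lid, at mid-thickness. Lid shut: the tab juts 36 mm level beyond the front wall, its underside 82 mm above the board, nothing beneath it.
- long_box_lid (a joint): Lid angle of the long box, rad: 0 shut, grows as the front rises; stop at 1.9 (19 degrees past upright). No spring, light damping: let go below about 1.5 it falls shut, above it falls back to the stop. Lid 0.14 kg; plate 114 deep x 176 wide x 9 mm thick, shut it lies 1 to 10 mm above the hinge axis.
- tall_box: Tall narrow wooden box (coffee pods inside), 90 deep (x) x 115 wide (y) x 105 mm high without its lid, 1.8 kg, standing loose on the same board. Origin: centre of its underside; z up, -x is the front, +x the back (hinge side). At the start its lid stands open, leaning back on its stop.
- tall_box_hinge (a point): Point on the hinge axis of the tall box's lid: middle of the far (+x) top edge, 45 mm behind the box's centre and 105 mm above its underside. The axis runs along the box's y.
- tall_box_tab (a point): Middle of the end of the finger tab on the tall box's lid, tab 60 mm wide, 7 thick. Moves with the lid, 126 mm from the hinge axis along the lid, at mid-thickness. With the lid open the tab is its upper end.
- tall_box_lid (a joint): Lid angle of the tall box, rad: 0 shut, grows as it opens; stop at 1.9, on which it rests at the start. No spring, light damping: let go below about 1.5 it falls shut by itself. Lid 0.14 kg; plate 94 deep x 121 wide x 9 mm thick, shut it lies 1 to 10 mm above the hinge axis (its outer face 10 mm from the plane through the axis).
- spice_jar: Bystander: slim glass spice jar with dark cap standing on the board between the boxes, diameter 41, height 105 mm; origin at the centre of its underside.
- sugar_tin: Bystander: squarish lidded storage tin with a knob on its lid, 68x68x115 mm; origin at the centre of its underside.
- cup: Bystander: small cup with a handle, 65x90x56 mm; origin at the centre of its underside.
- glass: Bystander: drinking glass, diameter 76, height 96 mm; origin at the centre of its underside.
- mug: Bystander: mug with a handle, 78x116x101 mm; origin at the centre of its underside.

How it is judged (in metres and radians):
At the end, for the whole second after the job is handed in: The long box's lid leans back on its stop (over 1.75 rad), the tall box's lid is shut (under 0.06 rad), both at rest, and both boxes are within 40 mm of where they began (value of joint long_box_lid above 1.75 rad and value of joint tall_box_lid below 0.06 rad and velocity of joint long_box_lid between -0.1 and 0.1 rad/s and velocity of joint tall_box_lid between -0.1 and 0.1 rad/s and distance of each of long_box, tall_box from where it was at the start of the episode below 0.04 m); the robot touches nothing.
It fails at once if a box was shoved more than 40 mm, lifted by more than 15 mm or tipped (distance of any of long_box, tall_box from where it was at the start of the episode above 0.04 m or height (world z) of any of long_box, tall_box above 0.03 m or angle between any of long_box, tall_box's own z axis and vertical above 0.2 rad).
It fails at once if a lid was pinched or pushed hard (over 20 N between the fingers and a box) (contact force between the fingers and long_box above 20 N or contact force between the fingers and tall_box above 20 N).
It fails at once if a bystander was moved more than 30 mm or tipped (distance of any of spice_jar, sugar_tin, cup, glass, mug from where it was at the start of the episode above 0.03 m or angle between any of spice_jar, sugar_tin, cup, glass, mug's own z axis and vertical above 0.4 rad).
It also fails if it takes over 58 s, if anything falls off the work surface, if the arm or the gripper's body presses on something with over 40 N, if the wrist force passes 120 N, or if a joint passes its speed limit or range.

ROBOT

A 6-joint arm with a two-finger parallel gripper is mounted at the origin on a cart in front of the work surface, level with it; the furniture and walls round the work are solid. World frame = base frame: x ahead of the robot, y to its left, z up, the work surface at z = 0. Lengths are in mm, angles in rad, forces in N, time in s.
With the tool pointing down it reaches from about 350 to 875 mm from the base axis. Payload 4.2 kg.
Tool frame: the origin (TCP) lies at the very end of the fingers, on their centre line; the grasp point (between the pads) lies 19 mm behind it; z points along the fingers, y is the line along which they close (so a half turn about z gives the same grasp; the last joint's range is limited). The gripper opens to 85 mm and grips with 20 to 120 N. Pads are 22 mm wide; open, the fingers measure 114 mm over their backs; the gripper's body (76 mm by 85 mm) begins 54 mm behind the grasp point. The pads swing forward as they close: fully open they stand 13 mm farther back than shut.
Start: joints at [1.405, 0.385, 0.008, 0, -1.194, -0.259], TCP at [257.553, 569.443, 231.312] pointing down, gripper open.
Joint ranges: [-3.14, 3.14], [-1.21, 2.06], [-1.07, 1.41], [-3.16, 2.05], [-2.99, -0.16], [-3.1, 3.1]. Speed limits (rad/s): [2.79, 2.79, 3.14, 3.14, 3.14, 3.14].

INTERFACE

Orientations are given as a unit quaternion [x, y, z, w].
In Python, from bench import arm gives the robot as it stands. The module is installed in compiled form; this text tells all that it offers.
- The arm moves only by the tool drive_tool, never from a script. Its argument "targets" is a list of rows, each a list of 5 numbers: the closure, from -1 (fully open) to 1 (shut), then the shift along the tool's x, y, z in mm, then the turn about the tool's z in degrees. In form: [[grip, tx, ty, tz, roll], ...]. A call has 1 to 12 rows; each row is the pose to reach, as a shift and turn from the pose commanded when the call began, along the tool's axes at that moment; what a row does not reach only later rows make up. A row lasts 1/10 s, in which the tool goes at most 50 mm and 8.59 degrees, less where a joint would pass 70% of its speed; a pose out of reach is approached as far as the arm can. A call with a gripper value outside its range is refused whole. The fingers move at their own pace and stop on an object; the grip force is fixed at half the most. Time passes only in rows, so rows that repeat a pose let the fingers close. It gives the time, the measured TCP pose, the force, the opening and the grip force at its end, in the units of the state.
- arm.read_state(): the state, without advancing time (a new reading comes with each control period).
- arm.get_image(name): name is "scene" or "side" or "wrist"; returns the picture (420x560x3 uint8, blue, green, red); there is no depth.
- arm.camera_params(name): a dict with "fov_y" (degrees; the focal length in pixels is half the picture's height over the tangent of half this angle, whatever the lens; pixels are square), "cx", "cy" (the principal point, pixels), "rvec" (rotation vector, rad) and "tvec" (3), from world to camera coordinates, as OpenCV has them; the wrist camera has in their place "tool_from_camera" (4x4, takes a point from camera to tool coordinates, whose origin is the TCP and whose axes are the flange's). Camera axes: x right, y down, z forward; pixel columns grow to the right and rows downward; lengths in mm; the calibration is good to about 2 mm. A picture is of the moment at which its call begins: read the wrist's pose just before it. camera_params takes no time and is no camera call.
- arm.job_done(): hands the job in; it is judged then, once.
The state is a dict: "clock": time; "joints": joint angles; "joint_vel": joint speeds; "joint_efforts": joint torques, N m; "position": TCP position; "ee_rot": TCP orientation; "contact_force": force on the tool from outside, world axes, zero at the start; "wrist_torque": the same for the moment, N m; "gripper_width": finger opening in mm; "grasp_force": force on a finger pad.
Only numpy, scipy, OpenCV 4.12 (cv2) and the standard library are available. Lean on these libraries where they do the work, as an engineer would, in place of code of your own. Each camera call takes 0.05 s, during which the arm holds its last target. There are 200 camera calls.

## Working session

There is one attempt and no reset: what is moved stays moved. The work goes in short steps, Python scripts to look and compute and a tool call to move; the robot and the scene stay as the last step left them, time stands still between calls to the robot, and variables do not carry over. Pictures are saved under pics/ and viewed, at most 10 in all, crops included, and the job is handed in when it is done.

Besides the shell and the picture viewer there is one more tool, called after "Request:" by a JSON object that holds its "op" and its "data", one argument or row to a line. drive_tool: Moves the arm, as the interface text tells. Its arguments: {"type":"object","properties":{"targets":{"type":"array","items":{"type":"array","items":{"type":"number"}}}},"required":["targets"]}

```bash
mkdir -p pics
python3 - <<'E'
from bench import arm
import cv2
s=arm.read_state();print(s)
for n in("scene","side","wrist"):
    cv2.imwrite(f"pics/{n}0.png",arm.get_image(n));print(n,arm.camera_params(n))
E
```

```text
{'clock': 0.0, 'joints': array([ 1.40464091e+00,  3.85509328e-01,  6.63095484e-03, -4.96004294e-04,
       -1.19401768e+00, -2.58596500e-01]), 'joint_vel': array([-1.73578330e-03,  5.64086995e-05,  8.56250350e-04,  7.91981586e-04,
        1.39633324e-03,  1.88954356e-04]), 'joint_efforts': array([ 2.73056839e-04, -3.92292058e+01,  1.88406783e+01,  4.18628767e+00,
       -4.69617167e-03,  5.46476912e-06]), 'position': array([257.30289693, 568.93111286, 230.2525566 ]), 'ee_rot': array([ 9.77513010e-01, -2.10872380e-01, -1.81755795e-04,  1.05939433e-03]), 'contact_force': array([ 0.06833501,  0.38292626, -0.39320429]), 'wrist_torque': array([ 0.02016473,  0.01101435, -0.01316107]), 'grasp_force': 0.0, 'gripper_width': 85.21457886379557}
scene {'fov_y': 53.60437074263223, 'cx': 278.20966317000097, 'cy': 202.9505315901872, 'rvec': array([ 0.40578617,  2.92879567, -0.77759401]), 'tvec': array([ 580.6069045 ,   -4.33968762, 1286.58764828])}
side {'fov_y': 49.669675155162366, 'cx': 279.17566178591073, 'cy': 209.69803935487715, 'rvec': array([ 1.45068603,  2.38321112, -0.65045294]), 'tvec': array([ 356.86200655, -347.14428396, 1633.89383023])}
wrist {'fov_y': 65.92104494628245, 'cx': 280.1518272254493, 'cy': 207.38780454893697, 'tool_from_camera': array([[ 1.78642031e-04, -9.58165116e-01, -2.86215965e-01,
         7.28745933e+01],
       [ 9.99999618e-01, -7.37478033e-05,  8.71036439e-04,
        -1.00678736e+00],
       [-8.55704530e-04, -2.86216011e-01,  9.58164737e-01,
        -1.41668578e+02],
       [ 0.00000000e+00,  0.00000000e+00,  0.00000000e+00,
         1.00000000e+00]])}
```

View pics/scene0.png

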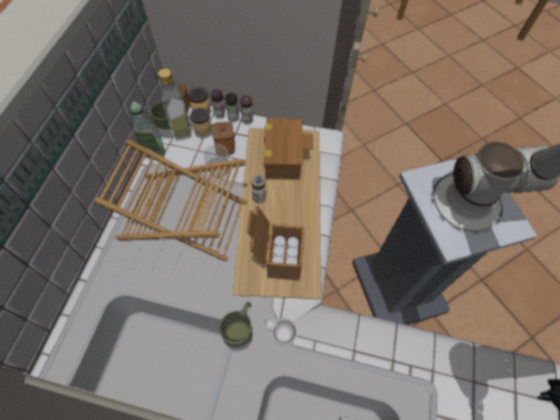

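View pics/side0.png

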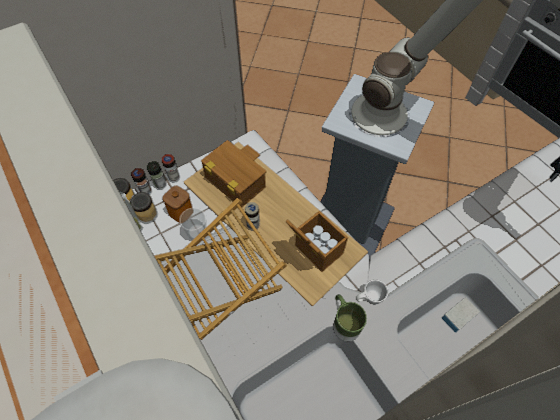

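The scene view shows the long box at about (284,148), the tall box at (285,252) with its lid leaning at (260,235), and the jar at (259,188). The side view shows the long box at (235,172), the tall box at (320,240) and the jar at (252,213). I'll enlarge both to read the corners.

```bash
cat > h.py <<'E'
import numpy as np,cv2
from bench import arm
def cam(n):
    p=arm.camera_params(n);f=210/np.tan(np.radians(p['fov_y'])/2)
    return np.array([[f,0,p['cx']],[0,f,p['cy']],[0,0,1.]]),p['rvec'],p['tvec']
def proj(n,P):
    K,r,t=cam(n);return cv2.projectPoints(np.array(P,float).reshape(-1,3),r,t,K,None)[0][:,0]
def ray(n,uv,z):
    K,r,t=cam(n);R=cv2.Rodrigues(r)[0];C=-R.T@t
    d=R.T@np.linalg.inv(K)@np.array([*uv,1.]);return C+d*(z-C[2])/d[2]
E
python3 - <<'E'
from h import *
a=cv2.imread("pics/scene0.png")[115:300,230:330];b=cv2.imread("pics/side0.png")[130:300,190:370]
a=cv2.resize(a,None,fx=3.2,fy=3.2,interpolation=cv2.INTER_CUBIC);b=cv2.resize(b,None,fx=3.2,fy=3.2,interpolation=cv2.INTER_CUBIC)
a=a[:592];b=b[:592,:480+96]
w=np.zeros((592,320,3),np.uint8);w[:a.shape[0],:]=a
cv2.imwrite("pics/c1.png",w);cv2.imwrite("pics/c2.png",b)
for n in("scene","side"):print(n,proj(n,[[0,0,0],[400,0,0],[400,400,0],[257,569,231]]).round())
for n,u in(("scene",(284,148)),("scene",(285,252)),("side",(235,172)),("side",(320,240))):print(n,u,ray(n,u,100).round())
E
```

```text
scene [[466. 202.]
 [345. 233.]
 [401. 372.]
 [542. 425.]]
side [[378. 113.]
 [333. 197.]
 [456. 249.]
 [564. 193.]]
scene (284, 148) [ 508. -275.  100.]
scene (285, 252) [601.  51. 100.]
side (235, 172) [ 518. -285.  100.]
side (320, 240) [610.  41. 100.]
```

View pics/c1.png

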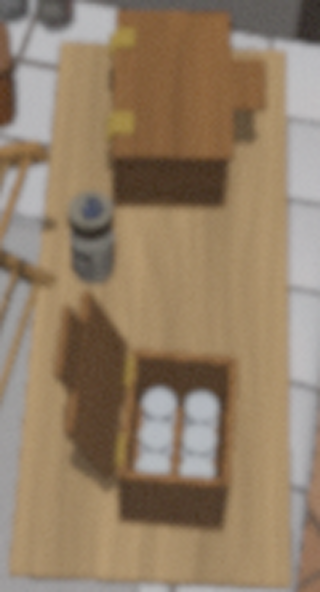

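View pics/c2.png

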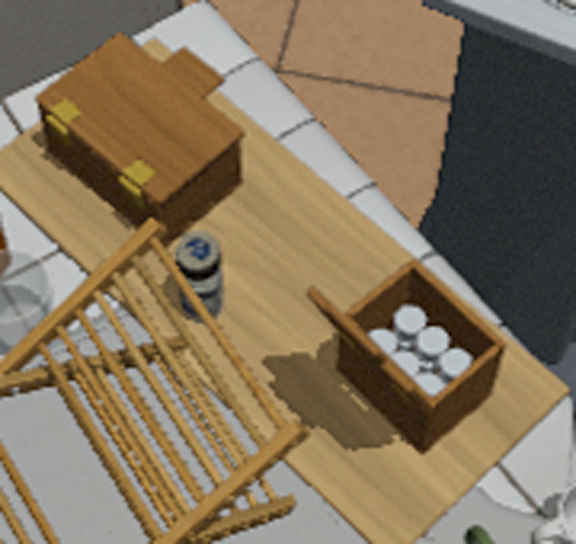

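Run:
```python
from h import *
from scipy.optimize import least_squares
A=lambda p:np.array(p)/3.2+[230,115]
B=lambda p:np.array(p)/3.2+[190,130]
def fit(L,pa,pb,g):
    L=np.array(L,float)
    def w(q):
        c,s=np.cos(q[2]),np.sin(q[2]);return np.c_[q[0]+c*L[:,0]-s*L[:,1],q[1]+s*L[:,0]+c*L[:,1],L[:,2]]
    f=lambda q:np.r_[(proj("scene",w(q))-A(pa)).ravel(),(proj("side",w(q))-B(pb)).ravel()]
    r=least_squares(f,g,x_scale=[100,100,.1]);print(r.x.round(3),np.degrees(r.x[2]),r.fun.round(1));return r.x
fit([[-58,-88,105],[-58,88,105],[56,88,105],[56,-88,105]],[(228,12),(230,157),(112,157),(118,12)],[(122,36),(242,133),(158,200),(38,100)],[510,-280,-.3])
fit([[-45,-57.5,120],[-45,57.5,120],[45,57.5,120],[45,-57.5,120]],[(235,357),(228,480),(120,478),(130,355)],[(415,265),(502,345),(428,410),(340,335)],[605,45,-.3])
fit([[0,0,120]],[(92,205)],[(199,247)],[600,-150,0])
```

```text
[ 5.04061e+02 -2.98910e+02 -2.94000e-01] -16.825848228681867 [ 0.6  0.1  0.8  0.8 -1.2  0.  -1.2 -0.6 -0.3 -1.7  1.6 -0.3  0.4  1.5
 -1.4 -0.9]
[ 6.00366e+02  4.08530e+01 -3.33000e-01] -19.104529976673994 [-0.9 -0.1  0.1  2.3 -1.9  0.9 -2.  -1.4 -1.4 -1.6  1.7 -0.4  2.2  0.
 -0.6 -4.1]
[ 613.11  -172.927    0.   ] 0.0 [ 0.1  0.5 -0.4 -0.3]
```

Run:
```python
from h import *
def tri(a,b):
    P=[]
    for n in("scene","side"):
        K,r,t=cam(n);P.append(K@np.c_[cv2.Rodrigues(r)[0],t])
    X=cv2.triangulatePoints(*P,np.array(a,float).reshape(2,1),np.array(b,float).reshape(2,1))[:,0];X=X[:3]/X[3]
    return X.round(),(proj("scene",X)[0]-a).round(1)
for a in[(245,162),(245,200),(225,255),(215,236)]:
  for b in[(240,203),(285,266),(281,288),(247,237)]:
    X,e=tri(a,b)
    if abs(e).max()<4:print(a,b,X,e)
def box(c,yaw,p):
    a=np.radians(yaw);return (np.array(c)+[np.cos(a)*p[0]-np.sin(a)*p[1],np.sin(a)*p[0]+np.cos(a)*p[1]]).round(1)
for x in(140,115,95,45,20):print('tall',x,box((600.4,40.9),-19.1,(x,0)))
for x in(-125,-91,-55,0,55):print('long',x,box((504,-299),-16.8,(x,0)))
def shift(tgt,p,yaw):
    d=np.array(tgt)-p;a=np.radians(yaw);return d[0]*np.cos(a)+d[1]*np.sin(a),d[0]*np.sin(a)-d[1]*np.cos(a),-d[2]
print(shift((*box((600.4,40.9),-19.1,(125,0)),330),[257.5,569.4,231.3],-24.35))
```

```text
(245, 162) (240, 203) [ 648. -188.  189.] [-0.8  1.9]
(245, 200) (247, 237) [ 661. -170.   25.] [-0.5  1.3]
(225, 255) (281, 288) [758.  -7.  32.] [-0.9  2.2]
(215, 236) (285, 266) [766.  10. 207.] [-0.   0.1]
tall 140 [732.7  -4.9]
tall 115 [709.1   3.3]
tall 95 [690.2   9.8]
tall 45 [642.9  26.2]
tall 20 [619.3  34.4]
long -125 [ 384.3 -262.9]
long -91 [ 416.9 -272.7]
long -55 [ 451.3 -283.1]
long 0 [ 504. -299.]
long 55 [ 556.7 -314.9]
(np.float64(654.7602574604249), np.float64(328.67364550623483), np.float64(-98.69999999999999))
```

Request:
{"op": "drive_tool", "data": {
  "targets": [
    [1,0,0,-50,0],
    [1,0,0,-99,-5],
    [1,45,22,-99,-5],
    [1,90,45,-99,-5],
    [1,135,68,-99,-5],
    [1,180,90,-99,-5],
    [1,225,113,-99,-5],
    [1,270,136,-99,-5],
    [1,315,158,-99,-5],
    [1,360,181,-99,-5],
    [1,405,203,-99,-5],
    [1,450,226,-99,-5]
  ]
}}

```text
clock: 1.35
position: [573.0, 179.1, 330.1]
ee_rot: [0.986, -0.168, -0.0, 0.0]
contact_force: [1.1, 0.7, -0.4]
gripper_width: 0.4
grasp_force: 0.0
```

Request:
{"op": "drive_tool", "data": {
  "targets": [
    [1,40,20,0,0],
    [1,80,40,0,0],
    [1,120,60,0,0],
    [1,160,80,0,0],
    [1,195,100,0,0],
    [1,195,100,0,0],
    [1,195,100,0,0],
    [1,195,100,0,0]
  ]
}}

```text
clock: 2.15
position: [722.6, 22.6, 330.3]
ee_rot: [0.986, -0.168, -0.0, 0.0]
contact_force: [0.1, 0.5, 0.8]
gripper_width: 0.2
grasp_force: 0.0
```

Request:
{"op": "drive_tool", "data": {
  "targets": [
    [1,0,22,0,0],
    [1,0,22,30,0],
    [1,0,22,60,0],
    [1,0,22,90,0],
    [1,0,22,105,0],
    [1,0,22,118,0],
    [1,0,22,118,0],
    [1,0,22,118,0]
  ]
}}

```text
clock: 2.95
position: [716.0, 1.3, 213.6]
ee_rot: [0.986, -0.168, 0.001, -0.0]
contact_force: [-0.8, 1.3, 0.6]
gripper_width: 0.0
grasp_force: 0.0
```

Run:
```python
from h import *
a=arm.get_image("scene")[180:300,200:360];b=arm.get_image("side")[170:290,240:400]
cv2.imwrite("pics/d1.png",np.vstack([cv2.resize(i,None,fx=2.5,fy=2.5) for i in(a,b)]))
s=arm.read_state();print(s['position'],s['contact_force'])
```

```text
[716.40343802   1.30363242 214.21969527] [-0.38676567 -1.40771019  0.83484217]
```

View pics/d1.png

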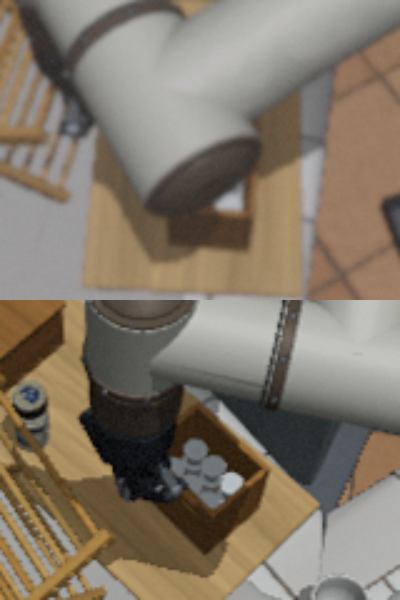

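The gripper stands behind the raised lid, clear of the rack and jar. Now I'll push it forward.

Request:
{"op": "drive_tool", "data": {
  "targets": [
    [1,-8,0,0,0],
    [1,-14,0,0,0],
    [1,-20,0,0,0],
    [1,-26,0,0,0],
    [1,-32,0,0,0],
    [1,-38,0,0,0],
    [1,-44,0,0,0],
    [1,-50,0,0,0],
    [1,-56,0,0,0],
    [1,-62,0,0,0]
  ]
}}

```text
clock: 4.05
position: [656.8, 21.9, 212.3]
ee_rot: [0.986, -0.168, 0.0, -0.0]
contact_force: [1.0, 0.9, 1.2]
gripper_width: 0.1
grasp_force: 0.4
```

Request:
{"op": "drive_tool", "data": {
  "targets": [
    [1,-7,0,0,0],
    [1,-14,0,0,0],
    [1,-21,0,0,0],
    [1,-28,0,0,0],
    [1,-35,0,0,0],
    [1,-42,0,0,0],
    [1,-42,0,0,0],
    [1,-42,0,0,0],
    [1,-42,0,-50,0],
    [1,-42,0,-100,0],
    [1,-42,0,-118,0]
  ]
}}

```text
clock: 5.15
position: [619.8, 35.3, 336.7]
ee_rot: [0.986, -0.168, 0.005, -0.001]
contact_force: [-0.2, 0.2, 0.7]
gripper_width: -0.1
grasp_force: 0.0
```

Request:
{"op": "drive_tool", "data": {
  "targets": [
    [1,-15,45,0,-2.5],
    [1,-30,90,0,-2.5],
    [1,-45,135,0,-2.5],
    [1,-60,180,0,-2.5],
    [1,-75,225,0,-2.5],
    [1,-90,270,0,-2.5],
    [1,-107,315,0,-2.5],
    [1,-123,359,0,-2.5],
    [1,-123,359,0,-2.5],
    [1,-123,359,0,-2.5],
    [1,-123,359,0,-2.5]
  ]
}}

```text
clock: 6.25
position: [383.2, -262.2, 330.3]
ee_rot: [0.989, -0.146, 0.0, -0.0]
contact_force: [0.4, 0.1, 0.1]
gripper_width: -0.1
grasp_force: 0.0
```

Run:
```python
from h import *
s=arm.read_state();print(s['position'],s['ee_rot'],s['contact_force'])
a=arm.get_image("side")[120:300,180:380]
w=arm.get_image("wrist")
cv2.imwrite("pics/e1.png",np.hstack([cv2.resize(a,(467,420)),cv2.resize(w,None,fx=.59,fy=1)[:, :330]]));cv2.imwrite("pics/w1.png",w)
p=arm.camera_params("wrist");T=p['tool_from_camera'];f=210/np.tan(np.radians(p['fov_y'])/2)
from scipy.spatial.transform import Rotation as R
Rt=R.from_quat(s['ee_rot']).as_matrix()
b=np.radians(-16.8)
for x,y,z in[(-91,-30,104),(-91,30,104),(-59,-88,105),(-59,88,105)]:
    P=np.array([504+np.cos(b)*x-np.sin(b)*y,-299+np.sin(b)*x+np.cos(b)*y,z])
    c=np.linalg.inv(T)@np.r_[Rt.T@(P-s['position']),1]
    print((x,y),(f*c[:2]/c[2]+[p['cx'],p['cy']]).round(),'px/mm',f/c[2])
```

```text
[ 383.23868982 -262.1933065   330.33165624] [ 9.89243445e-01 -1.46278433e-01  1.59335510e-04 -4.50305995e-05] [0.39166248 0.05070489 0.05277773]
(-91, -30) [308. 146.] px/mm 0.8910685898986761
(-91, 30) [254. 146.] px/mm 0.8911515051631389
(-59, -88) [362. 116.] px/mm 0.9164827734095489
(-59, 88) [200. 116.] px/mm 0.9167401113186067
```

View pics/w1.png

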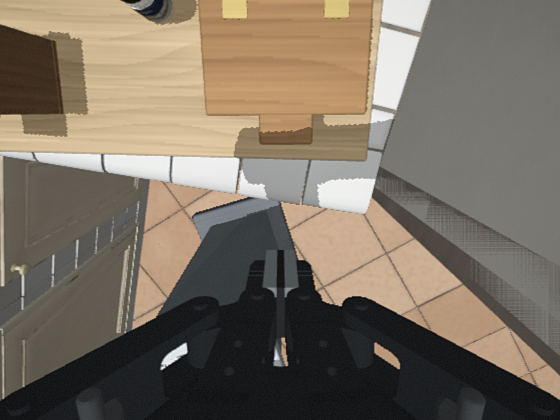

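View pics/e1.png

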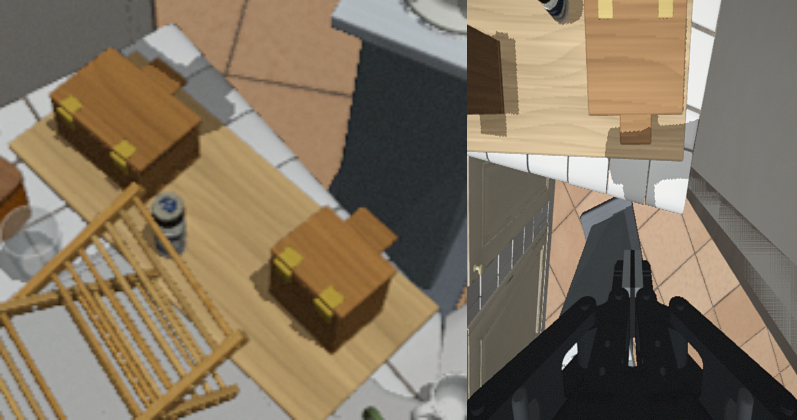

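The tall lid is shut. The long box tab shows at (286,141), about 5 mm to the tool's +y of the estimate. I'll descend in front of it.

Request:
{"op": "drive_tool", "data": {
  "targets": [
    [1,0,5,45,0],
    [1,0,5,90,0],
    [1,0,5,135,0],
    [1,0,5,180,0],
    [1,0,5,225,0],
    [1,0,5,248,0],
    [1,0,5,248,0],
    [1,0,5,248,0],
    [1,0,5,248,0]
  ]
}}

```text
clock: 7.25
position: [383.1, -267.3, 83.9]
ee_rot: [0.989, -0.146, 0.002, 0.0]
contact_force: [-0.4, 0.5, 0.2]
gripper_width: 0.3
grasp_force: 0.0
```

Request:
{"op": "drive_tool", "data": {
  "targets": [
    [1,6,0,0,0],
    [1,12,0,0,0],
    [1,15,0,0,0],
    [1,17,0,0,0],
    [1,19,0,0,0],
    [1,19,0,0,0],
    [1,19,0,0,0]
  ]
}}

```text
clock: 7.95
position: [399.3, -272.7, 82.2]
ee_rot: [0.989, -0.146, -0.0, -0.0]
contact_force: [-0.1, 0.1, 0.5]
gripper_width: 0.2
grasp_force: 0.0
```

Request:
{"op": "drive_tool", "data": {
  "targets": [
    [1,2,0,0,0],
    [1,4,0,0,0],
    [1,5,0,0,0],
    [1,6,0,0,0],
    [1,6,0,0,0]
  ]
}}

```text
clock: 8.45
position: [405.3, -274.5, 82.3]
ee_rot: [0.989, -0.146, 0.0, 0.0]
contact_force: [-0.0, 0.3, -0.7]
gripper_width: 0.0
grasp_force: 0.0
```

Request:
{"op": "drive_tool", "data": {
  "targets": [
    [1,2,0,0,0],
    [1,4,0,0,0],
    [1,5,0,0,0],
    [1,6,0,0,0],
    [1,6,0,0,0]
  ]
}}

```text
clock: 8.95
position: [406.3, -274.8, 81.7]
ee_rot: [0.989, -0.147, -0.005, -0.001]
contact_force: [-9.0, 4.2, 7.2]
gripper_width: -0.2
grasp_force: 4.7
```

Request:
{"op": "drive_tool", "data": {
  "targets": [
    [1,0,0,-2,0],
    [1,0,0,-4,0],
    [1,0,0,-6,0],
    [1,0,0,-8,0],
    [1,0,0,-10,0],
    [1,0,0,-12,0]
  ]
}}

```text
clock: 9.55
position: [407.1, -275.0, 92.9]
ee_rot: [0.989, -0.147, -0.004, -0.001]
contact_force: [-5.2, 1.1, -0.3]
gripper_width: 0.2
grasp_force: 2.7
```

Run:
```python
from h import *
s=arm.read_state();print(s['position'],s['contact_force'])
a=arm.get_image("side")[130:210,180:300]
w=arm.get_image("wrist")[150:420,100:460]
cv2.imwrite("pics/f1.png",np.vstack([cv2.resize(a,(435,290),interpolation=2),cv2.resize(w,(435,300))]))
```

```text
[ 407.05122383 -275.00925125   92.92448419] [-5.18588092  1.13681915 -0.29228807]
```

View pics/f1.png

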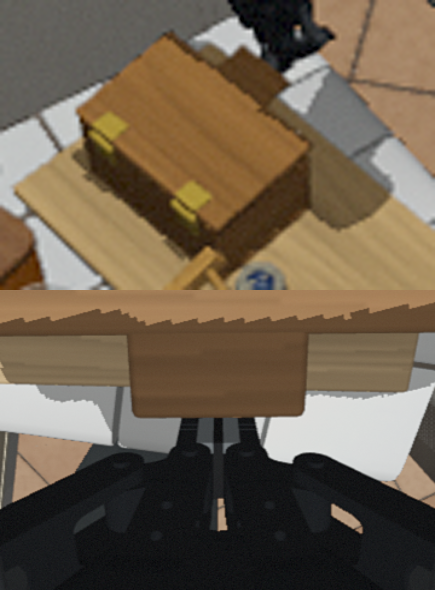

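Wrist view: tab width 143 px, so tab top is about 111 mm high, meaning it is lifting by friction. I'll follow the arc.

Request:
{"op": "drive_tool", "data": {
  "targets": [
    [1,0.3,0,-4,0],
    [1,0.8,0,-8,0],
    [1,1.5,0,-12,0],
    [1,2.3,0,-16,0],
    [1,3.3,0,-20,0],
    [1,4.5,0,-24,0],
    [1,5.5,0,-28,0],
    [1,7,0,-32,0],
    [1,8.5,0,-36,0],
    [1,10,0,-40,0]
  ]
}}

```text
clock: 10.65
position: [416.6, -277.9, 133.4]
ee_rot: [0.989, -0.147, -0.005, -0.001]
contact_force: [-6.9, 3.2, 2.0]
gripper_width: -0.1
grasp_force: 3.9
```

Run:
```python
from h import *
s=arm.read_state();print(s['position'],s['contact_force'])
a=arm.get_image("side")[130:210,180:300]
w=arm.get_image("wrist")[150:420,100:460]
cv2.imwrite("pics/f2.png",np.vstack([cv2.resize(a,(435,290),interpolation=2),cv2.resize(w,(435,300))]))
```

```text
[ 416.56072283 -277.85166314  133.38097266] [-6.93625603  3.20435943  2.03971487]
```

View pics/f2.png

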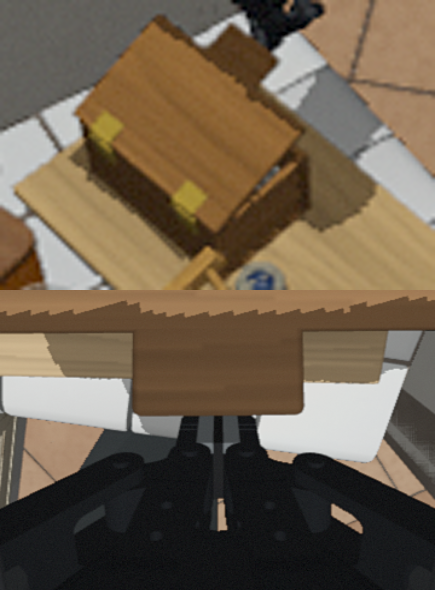

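Request:
{"op": "drive_tool", "data": {
  "targets": [
    [1,3,0,-8,0],
    [1,6.5,0,-16,0],
    [1,10.5,0,-24,0],
    [1,15,0,-31.5,0],
    [1,20,0,-39,0],
    [1,25,0,-45,0],
    [1,31,0,-51,0],
    [1,37,0,-57,0],
    [1,43,0,-63,0],
    [1,50,0,-68,0],
    [1,57,0,-72,0],
    [1,65,0,-76,0]
  ]
}}

```text
clock: 11.95
position: [483.3, -298.2, 210.7]
ee_rot: [0.989, -0.146, 0.0, 0.0]
contact_force: [0.2, 0.6, 1.3]
gripper_width: 0.1
grasp_force: 0.3
```

Request:
{"op": "drive_tool", "data": {
  "targets": [
    [1,7,0,-2,0],
    [1,14,0,-4,0],
    [1,21,0,-4,0],
    [1,28,0,-4,0],
    [1,35,0,-4,0],
    [1,42,0,-4,0],
    [1,49,0,-4,0],
    [1,56,0,-4,0],
    [1,63,0,-4,0],
    [1,70,0,-4,0],
    [1,77,0,-4,0],
    [1,77,0,-4,0]
  ]
}}

```text
clock: 13.15
position: [557.2, -320.4, 214.0]
ee_rot: [0.989, -0.146, 0.0, 0.0]
contact_force: [-1.1, 0.2, 0.2]
gripper_width: -0.0
grasp_force: 0.0
```

Request:
{"op": "drive_tool", "data": {
  "targets": [
    [1,0,0,0,0],
    [1,-40,0,0,0],
    [1,-80,0,-30,0],
    [1,-120,0,-70,0],
    [1,-160,0,-100,0],
    [1,-160,0,-100,0],
    [1,-160,0,-100,0],
    [1,-160,0,-100,0]
  ]
}}

```text
clock: 13.95
position: [403.3, -273.7, 313.5]
ee_rot: [0.989, -0.146, -0.0, -0.0]
contact_force: [-0.1, -0.1, 0.1]
gripper_width: 0.3
grasp_force: 0.0
```

Run:
```python
from h import *
s=arm.read_state();print(s['clock'],s['position'],s['contact_force'])
cv2.imwrite("pics/g.png",np.vstack([cv2.resize(arm.get_image("side")[120:300,180:380],(333,300)),cv2.resize(arm.get_image("scene")[110:290,230:430],(333,300))]))
```

```text
13.95 [ 403.29358374 -273.66590567  313.49544124] [-0.08535491 -0.11654345  0.05960129]
```

View pics/g.png

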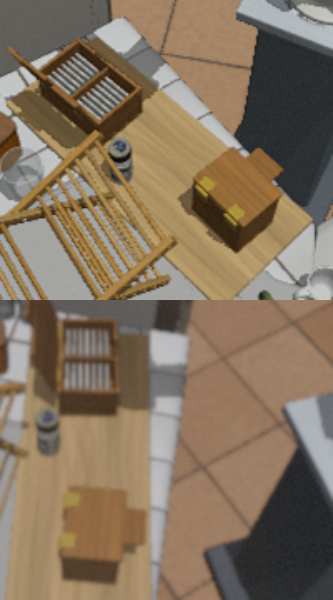

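The long box's lid stands open leaning back, at (45,65) in the upper half. The tall box's lid is shut at (237,185), and the jar and the rest look undisturbed. I'm handing it in.

```bash
python3 -c "
from bench import arm
print(arm.job_done())"
```

```text
the job is handed in; nothing more can be done
None
```

The job is handed in: the tall box's lid is shut and the long box's lid leans back open by itself, as the final pictures show, with nothing else seen to move; the hand-in returned no verdict.

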